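# Lock the tray stack and peel off the top tray

### The job

On the leather stall, swing the stand's keeper bar shut until it clicks into its catch, so the nested hardware trays are held down. Then peel the clinging top tray off the stack by lifting one corner first, the opposite corner still sitting in the nest, without pulling the lower trays out of place or disturbing the things around. Finish while holding that tray up level and still, at least a hand's width (100 mm) above where it sat; do not put it down or let go.

Things in the scene. Friction and masses are not known exactly. Their poses are not given: they have to be found in the camera images.
- stand: Fixed plywood board, 160 x 256 x 12 mm, long side along its y. A steel lip bracket at its -y end reaches over one ear of the lowest tray; the steel keeper bar is at its +y end. Origin: underside of the board, under the middle of the stack, on the bench. Its x axis points away from the robot at yaw 0.
- keeper (a joint): Upright hinge of the keeper bar, rad. 0 = shut: bar along the stand's x axis over the tray ear, tip on the robot's side, against a stop. It grows as the tip swings level outwards to the stand's +y (clockwise from above), at most 1.5; it starts open and stays where left. From 0.2 on it rides over a sprung ball catch (about 4 N at the knob); below 0.03 the ball snaps behind it, holding it.
- keeper_hinge (a point): Point on the keeper bar's hinge axis at the bar's underside, 48.5 mm over the bench; at (50, 90) mm in the stand's x, y. The steel bar is 12 mm wide, 10 mm high, 126 mm long.
- keeper_knob (a point): Middle of the top of the bar's black upright round knob: 89.5 mm over the bench, 18 mm in diameter, standing 31 mm above the bar, 118 mm from the hinge axis. The bar is swung by it: grip it from above or push it from the side.
- lower: The lower trays, off-white plastic: the bottom tray with a second wedged fast in it, one loose piece of 0.36 kg. 107 x 147 mm over the rims (long side y), rim top 52 mm above its origin; two ears 60 mm wide, 5 mm thick on its short ends reach to 102 mm from the middle, with 1.5 mm of play under the lip and the shut bar. Axes as the stand. Origin: middle of its underside, 12 mm over the bench.
- tray: Top tray, to be peeled off: empty, off-white, 90 g, 110 x 150 mm (long side y), 28 mm high, pocket 26 mm deep. Rim 12.5 mm wide, 10 mm high, corners cut at 45 degrees. Seated: rim top 79 mm over the bench, 5 mm of air below the rim; a nib in each corner of the nest drags on it with 2 to 4 N until that corner has risen 7 mm. Origin: middle of its floor's underside; axes as the stand's.
- corner_nr (a point): Middle of the rim's top face at the top tray's -x, -y corner, at (-40, -60, 28) mm in the tray frame. The cut edge is 31 mm long; here the rim can be pinched across its 12.5 mm width along the 45 degree line towards the tray's middle, one finger in the pocket and one outside. To peel, turn the hand with the tray as the corner rises. Free all round.
- corner_nl (a point): Middle of the rim's top face at the top tray's -x, +y corner, at (-40, +60, 28) mm in the tray frame. The cut edge is 31 mm long; here the rim can be pinched across its 12.5 mm width along the 45 degree line towards the tray's middle, one finger in the pocket and one outside. To peel, turn the hand with the tray as the corner rises. The shut bar's knob stands 40 mm from it.
- corner_fr (a point): Middle of the rim's top face at the top tray's +x, -y corner, at (+40, -60, 28) mm in the tray frame. The cut edge is 31 mm long; here the rim can be pinched across its 12.5 mm width along the 45 degree line towards the tray's middle, one finger in the pocket and one outside. To peel, turn the hand with the tray as the corner rises.
- corner_fl (a point): Middle of the rim's top face at the top tray's +x, +y corner, at (+40, +60, 28) mm in the tray frame. The cut edge is 31 mm long; here the rim can be pinched across its 12.5 mm width along the 45 degree line towards the tray's middle, one finger in the pocket and one outside. To peel, turn the hand with the tray as the corner rises.
- spool: Bystander: upright spool of dark waxed thread, 48 mm in diameter, 60 mm high. Origin: middle of its foot.
- rivet_tin: Bystander: black round open tin of brass rivets, 82 mm in diameter, 18 mm high. Origin: middle of its foot.
- dressing: Bystander: round jar of edge dressing with a black cap, 52 mm in diameter, 95 mm high. Origin: middle of its foot.
- hammer: Bystander: hammer 280 mm long lying on the bench beyond the stand. Origin: under the middle of its length.

How it is judged:
On the way, in this order (a step that is already met when the one before it is completed fails the run):
1. the keeper bar is shut in its catch while the top tray still sits in the stack (value of joint keeper below 0.02 rad and z of each of corner_nr, corner_nl, corner_fr, corner_fl in the frame of lower below 0.072 m), for 0.2 s.
2. one corner of the top tray is raised 14 mm or more, the tray tilted from that corner, while the opposite corner still sits in the nest (((z of corner_nr in the frame of lower above 0.081 m and z of corner_fl in the frame of lower below 0.073 m and angle between tray's own x axis and vertical above 1.5958 rad and angle between tray's own y axis and vertical above 1.5958 rad) or (z of corner_nl in the frame of lower above 0.081 m and z of corner_fr in the frame of lower below 0.073 m and angle between tray's own x axis and vertical above 1.5958 rad and angle between tray's own y axis and vertical below 1.5458 rad) or (z of corner_fr in the frame of lower above 0.081 m and z of corner_nl in the frame of lower below 0.073 m and angle between tray's own x axis and vertical below 1.5458 rad and angle between tray's own y axis and vertical above 1.5958 rad) or (z of corner_fl in the frame of lower above 0.081 m and z of corner_nr in the frame of lower below 0.073 m and angle between tray's own x axis and vertical below 1.5458 rad and angle between tray's own y axis and vertical below 1.5458 rad))), for 0.1 s.
At the end, for the whole second after the job is handed in: Keeper bar shut (below 0.02 rad). Top tray in the fingers, level within 14 degrees, still, its underside 139 mm or more above the bench (88 mm above its seat), not touching the stack. Lower trays in the stand (raised under 4 mm, moved under 10 mm) (value of joint keeper below 0.02 rad and height (world z) of tray above 0.139 m and angle between tray's own z axis and vertical below 0.25 rad and linear speed of tray below 0.03 m/s and angular speed of tray below 0.3 rad/s and contact force between the fingers and tray above 1 N and contact force between tray and lower below 0.05 N and z of lower in the frame of stand below 0.016 m and distance of lower from where it was at the start of the episode below 0.01 m); the arm keeps its last pose, push and grip.
It fails at once if the lower trays are pulled up 8 mm or shifted 12 mm (z of lower in the frame of stand above 0.02 m or distance of lower from where it was at the start of the episode above 0.012 m).
It fails at once if a bystander (spool, rivet tin, jar, hammer) is moved 30 mm (distance of any of spool, rivet_tin, dressing, hammer from where it was at the start of the episode above 0.03 m).
It also fails if it takes over 48 s, if anything falls off the work surface, if the arm or the gripper's body presses on something with over 40 N, if the wrist force passes 120 N, or if a joint passes its speed limit or range.

### The arm

A 6-joint arm with a two-finger parallel gripper is mounted at the origin on the work surface. World frame = base frame: x ahead of the robot, y to its left, z up, the work surface at z = 0. Lengths are in m, angles in rad, forces in N, time in s.
With the tool pointing down it reaches from about 0.25 to 0.725 m from the base axis. Payload 4 kg.
Tool frame: the origin (TCP) lies midway between the tips of the shut fingers; the grasp point (between the pads) lies bot.pinch_z behind it (bot.pinch_z is the distance from the TCP to the grasp point, in m); z points along the fingers, y is the line along which they close (so a half turn about z gives the same grasp; the last joint's range is limited). The gripper opens to 85 mm and grips with 20 to 120 N. Pads are 22 mm wide; open, the fingers measure 114 mm over their backs; the gripper's body (76 mm by 85 mm) begins 54 mm behind the grasp point. The pads swing forward as they close: fully open they stand 13 mm farther back than shut.
Start: joints at [-1.288, 0.241, 0.005, 1.335, 0, 1.571], TCP at [0.14, -0.48, 0.231] pointing down, gripper open.
Joint ranges: [-2.72, 2.72], [-1.05, 1.87], [-1.09, 1.28], [-1.99, 2.15], [-1.42, 1.44], [-3.14, 3.14]. Speed limits (rad/s): [2.79, 2.79, 3.14, 3.14, 3.14, 3.14].

### API

Orientations are given as a unit quaternion [x, y, z, w].
In Python, from workcell import bot gives the robot as it stands.
- The arm moves only by the shell command python3 jog.py 'ROWS'. ROWS is one flat JSON list of numbers that holds 1 to 10 rows one after another, with no inner brackets; each row has 7 numbers: a rotation vector rx, ry, rz in rad, then dx, dy, dz in m, then the finger opening in m; each row is the pose to reach, as a shift and turn from the pose commanded when the command began, along the tool's axes at that moment; what a row does not reach only later rows make up. A row lasts 1/8 s, in which the tool goes at most 0.0625 m and 0.188 rad, less where a joint would pass 70% of its speed; a pose out of reach is approached as far as the arm can. The fingers move at their own pace and stop on an object; the grip force is fixed at half the most. Time passes only in rows, so rows that do not move let the fingers close. It prints the time, the measured TCP pose, the force, the opening and the grip force at its end. Input that does not fit is refused with a message, and nothing moves.
- bot.get_obs(): the state, without advancing time (a new reading comes with each control period).
- bot.camera(name): name is "scene" or "side" or "wrist"; returns the picture (384x512x3 uint8, red, green, blue); there is no depth.
- bot.calibration(name): a dict with "mtx" (3x3 intrinsics, pixels), "R" (3x3) and "t" (3): a world point X has camera coordinates R X + t. Camera axes: x right, y down, z forward; pixel columns grow to the right and rows downward; lengths in m; the calibration is good to about 2 mm. A picture is of the moment at which its call begins: read the wrist's pose just before it. calibration takes no time and is no camera call; for the wrist camera it gives the pose at the moment of the call.
- bot.job_done(): hands the job in; it is judged then, once.
The state is a dict: "clock": time; "joint_pos": joint angles; "joint_vel": joint speeds; "tau": joint torques, N m; "eef_pos": TCP position; "tool_rot": TCP orientation; "ft_force": force on the tool from outside, world axes, zero at the start; "ft_torque": the same for the moment, N m; "grip_width": finger opening in m; "grasp_force": force on a finger pad.
Only numpy, scipy, OpenCV 4.12 (cv2) and the standard library are available. Lean on these libraries where they do the work, as an engineer would, in place of code of your own. Each camera call takes 0.05 s, during which the arm holds its last target. There are 200 camera calls.

## Working session

There is one attempt and no reset: what is moved stays moved. The work goes in short steps, Python scripts to look and compute and a shell command to move; the robot and the scene stay as the last step left them, time stands still between calls to the robot, and variables do not carry over. Pictures are saved under pics/ and viewed, at most 10 in all, crops included, and the job is handed in when it is done.

```bash
ls; mkdir -p pics
python3 - <<'E'
from workcell import bot
import cv2,numpy as np
for n in("scene","side"):
    cv2.imwrite(f"pics/{n}0.png",cv2.cvtColor(bot.camera(n),cv2.COLOR_RGB2BGR))
    c=bot.calibration(n); print(n,c["mtx"].tolist(),(-c["R"].T@c["t"]).round(3),c["R"].round(3).tolist())
o=bot.get_obs();print(o["eef_pos"],o["tool_rot"],o["grip_width"],bot.pinch_z,o["clock"])
E
```

```text
jog.py
pics
workcell.py
scene [[401.93394447198943, 0.0, 252.35067301004645], [0.0, 401.93394447198943, 190.91129573966467], [0.0, 0.0, 1.0]] [ 1.455 -0.326  0.783] [[0.357, 0.934, -0.003], [0.558, -0.216, -0.801], [-0.749, 0.284, -0.598]]
side [[359.2889466515084, 0.0, 253.46419271328685], [0.0, 359.2889466515084, 192.0861382991507], [0.0, 0.0, 1.0]] [-0.021  0.848  0.665] [[-0.798, -0.602, 0.022], [-0.299, 0.365, -0.882], [0.523, -0.711, -0.471]]
[ 0.13938072 -0.47959381  0.23050546] [ 9.90015657e-01  1.40954322e-01 -1.23597310e-04 -9.28876274e-04] 0.08536456344788071 0.0187 0.1
```

View pics/scene0.png

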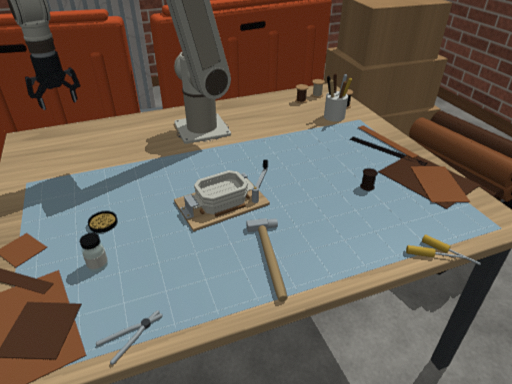

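View pics/side0.png

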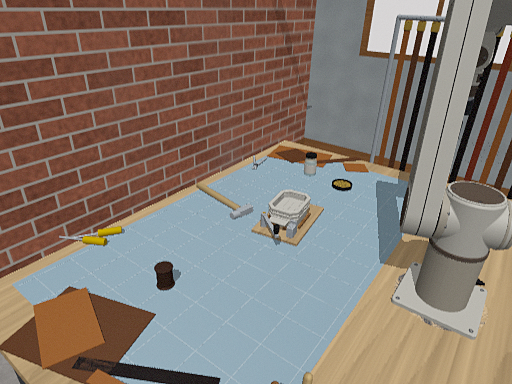

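The scene view shows the stand near (222,205) with the knob at (265,162). The side view shows the tray at (289,205) with the knob at (277,228). I'll enlarge both.

Run:
```python
import cv2
for n,(x,y,w,h) in {"scene":(168,150,112,84),"side":(242,178,96,72)}.items():
    im=cv2.imread(f"pics/{n}0.png")[y:y+h,x:x+w]
    k=800//w; cv2.imwrite(f"pics/{n}0c.png",cv2.resize(im,None,fx=k,fy=k,interpolation=cv2.INTER_CUBIC)); print(n,k)
```

```text
scene 7
side 8
```

View pics/scene0c.png

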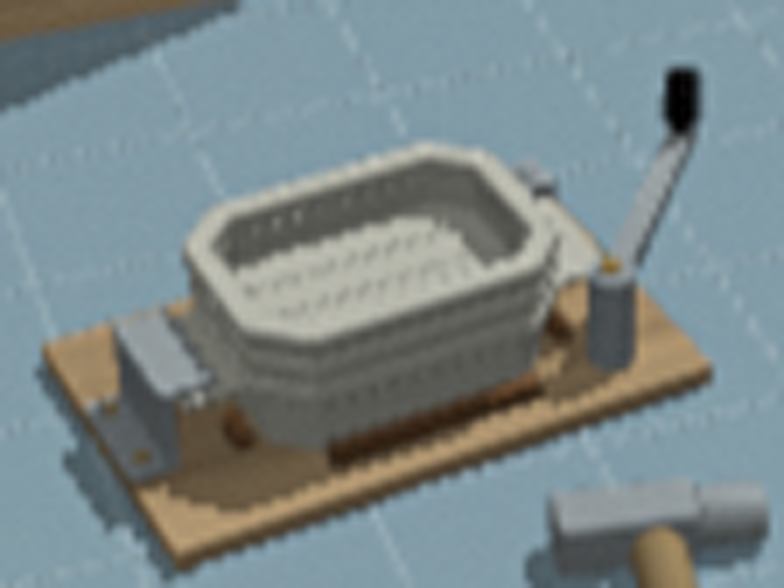

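View pics/side0c.png

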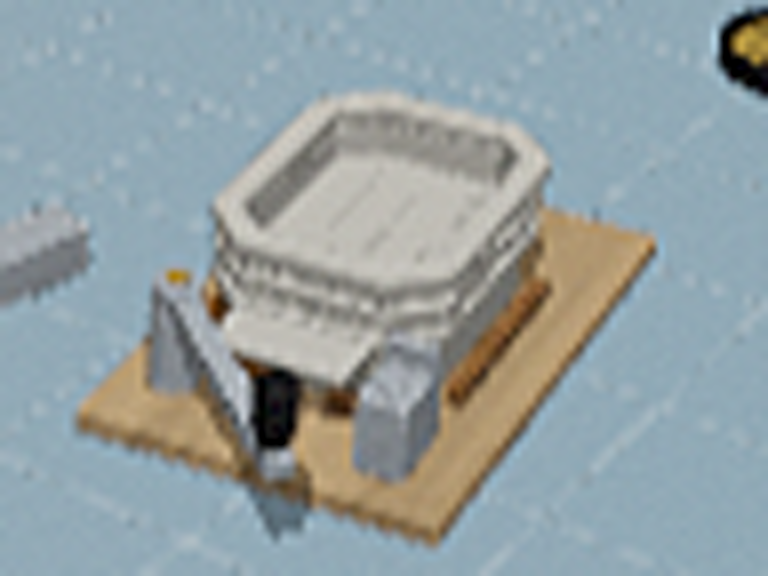

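The scene crop gives the knob top at (682,73), the hinge screw at (612,264), and the rim octagon. The side crop gives the knob top at (276,378), the screw at (178,277), and the rim nearest the camera at (370,290)–(460,275). Next I'll fit the stand pose and triangulate the knob.

```bash
cat > h.py <<'E'
import numpy as np
from workcell import bot
from scipy.optimize import least_squares
def proj(n,X,c=None):
    c=c or bot.calibration(n); p=(np.atleast_2d(X)@c["R"].T+c["t"])@c["mtx"].T
    return p[:,:2]/p[:,2:]
E
cat > fit.py <<'E'
from h import *
px=lambda a,k,o:(np.array(a,float)+.5)/k-.5+o
V=np.array([(-55,-53),(-33,-75),(33,-75),(55,-53),(55,53),(33,75),(-33,75),(-55,53)])/1e3
# vertices order: nr(-x),nr(-y),fr(-y),fr(x),fl(x),fl(y),nl(y),nl(-x)
S=px([(225,205),(190,245),(245,325),(300,340),(545,265),(555,225),(485,155),(425,145)],7,np.array([168,150]))
D=px([(550,165),(520,130),(395,95),(330,100),(215,205),(235,235),(370,290),(460,275)],8,np.array([242,178]))
C={n:bot.calibration(n) for n in("scene","side")}
def W(p,L): c,s=np.cos(p[2]),np.sin(p[2]); return np.c_[p[0]+c*L[:,0]-s*L[:,1],p[1]+s*L[:,0]+c*L[:,1],np.full(len(L),p[3])]
f=lambda p:np.r_[proj("scene",W(p,V),C["scene"])-S,proj("side",W(p,V),C["side"])-D].ravel()
r=least_squares(f,[.45,0,0,.08],loss="soft_l1"); print("tray x y yaw ztop",r.x.round(4)); print(f(r.x).reshape(-1,2).round(1).tolist())
def tri(a,b):
    a=px(a,7,np.array([168,150]));b=px(b,8,np.array([242,178]))
    g=lambda X:np.r_[proj("scene",X,C["scene"])[0]-a,proj("side",X,C["side"])[0]-b]
    q=least_squares(g,[.45,0,.08]);return q.x.round(4),q.fun.round(2)
k=tri((682,73),(276,378));h=tri((612,264),(178,277));print("knob",*k);print("hinge screw",*h)
B=W(r.x,np.array([[.05,.09],[0,.09]]));print("hinge from fit",B)
B=tri((45,350),(655,240));print("board -x-y",*B);print("board +x+y",*tri((710,365),(80,412)))
print("board exp",W(r.x,np.array([[-.08,-.128],[.08,.128]])))
E
python3 fit.py
```

```text
tray x y yaw ztop [ 0.5003 -0.0667  0.1259  0.0772]
[[-2.4, -0.1], [-1.5, -0.1], [-0.9, 0.3], [1.3, 0.0], [-0.8, 0.3], [0.9, 0.2], [1.2, -0.5], [0.4, -0.7], [0.8, 0.1], [0.9, 0.2], [-0.8, -0.1], [-1.0, 0.2], [-0.7, -0.2], [-0.3, 0.7], [1.5, -0.5], [-0.5, 0.2]]
knob [0.4447 0.1001 0.0889] [-0.13 -0.08 -0.13  0.06]
hinge screw [0.5381 0.0294 0.0626] [-0.14 -0.08 -0.15  0.07]
hinge from fit [[0.5386351  0.02890259 0.07717756]
 [0.48903078 0.02262478 0.07717756]]
board -x-y [ 0.4387 -0.2044  0.0092] [-0.22 -0.19 -0.27  0.2 ]
board +x+y [0.5569 0.0685 0.0098] [-0.2  -0.1  -0.22  0.09]
board exp [[ 0.43703509 -0.20369457  0.07717756]
 [ 0.56362656  0.07036856  0.07717756]]
```

```bash
cat >> h.py <<'E'
from scipy.spatial.transform import Rotation as R
def row(pos,Rt):
    o=bot.get_obs(); R0=R.from_quat(o["tool_rot"]); d=R0.inv()
    return np.r_[(d*Rt).as_rotvec(),d.apply(np.array(pos)-o["eef_pos"])].round(4).tolist()
def down(a): # tool y at world angle a, z down
    y=np.array([np.cos(a),np.sin(a),0]);z=np.array([0,0,-1.]);return R.from_matrix(np.c_[np.cross(y,z),y,z])
def st(x,y,o=(0.4995,-0.0670),w=.126): return np.array([o[0]+np.cos(w)*x-np.sin(w)*y,o[1]+np.sin(w)*x+np.cos(w)*y])
E
python3 - <<'E'
from h import *
print(row([.476,.142,.2],down(1.11)))
E
```

```text
[-0.0009, -0.0023, -2.3979, 0.4967, -0.5029, 0.0315]
```

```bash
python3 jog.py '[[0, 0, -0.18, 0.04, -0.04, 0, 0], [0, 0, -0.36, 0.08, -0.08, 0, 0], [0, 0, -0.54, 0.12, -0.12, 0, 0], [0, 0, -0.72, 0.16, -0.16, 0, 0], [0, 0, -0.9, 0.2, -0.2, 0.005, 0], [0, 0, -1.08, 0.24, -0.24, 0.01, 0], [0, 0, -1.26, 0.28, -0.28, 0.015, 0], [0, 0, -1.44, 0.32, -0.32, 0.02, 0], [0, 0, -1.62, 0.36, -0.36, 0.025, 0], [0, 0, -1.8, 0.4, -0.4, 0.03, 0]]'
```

```text
refused: ROWS must be one flat list, 7 numbers to a row, no inner brackets. Nothing was moved.
```

The error is about the shape of the input: one flat list, 7 numbers to a row, no inner brackets. Fixing that and sending the same move.

```bash
python3 jog.py '[0, 0, -0.18, 0.04, -0.04, 0, 0, 0, 0, -0.36, 0.08, -0.08, 0, 0, 0, 0, -0.54, 0.12, -0.12, 0, 0, 0, 0, -0.72, 0.16, -0.16, 0, 0, 0, 0, -0.9, 0.2, -0.2, 0.005, 0, 0, 0, -1.08, 0.24, -0.24, 0.01, 0, 0, 0, -1.26, 0.28, -0.28, 0.015, 0, 0, 0, -1.44, 0.32, -0.32, 0.02, 0, 0, 0, -1.62, 0.36, -0.36, 0.025, 0, 0, 0, -1.8, 0.4, -0.4, 0.03, 0]'; python3 -c "
from h import *
print(row([.476,.142,.2],down(1.11)),bot.get_obs()['joint_pos'])"
```

```text
clock: 1.35
eef_pos: [0.4124, 0.0174, 0.201]
tool_rot: [0.502, 0.865, -0.0, 0.0]
ft_force: [-0.2, -1.2, -0.3]
grip_width: 0.0002
grasp_force: 0.0
[-0.0002, 0.0002, -0.5917, 0.0767, 0.1169, 0.001] [ 4.24315178e-02  8.57426152e-02 -2.63133928e-01  1.22189795e+00
 -3.08638978e-04  1.09493730e+00]
```

```bash
python3 jog.py '[0, 0, -0.18, 0.026, 0.04, 0, 0, 0, 0, -0.36, 0.052, 0.08, 0, 0, 0, 0, -0.54, 0.077, 0.117, 0, 0, 0, 0, -0.592, 0.077, 0.117, 0.04, 0, 0, 0, -0.592, 0.077, 0.117, 0.09, 0, 0, 0, -0.592, 0.077, 0.117, 0.133, 0, 0, 0, -0.592, 0.077, 0.117, 0.133, 0]'
python3 - <<'E'
from h import *
import cv2
im=cv2.cvtColor(bot.camera("side"),cv2.COLOR_RGB2BGR)[165:255,230:350]
cv2.imwrite("pics/side1.png",cv2.resize(im,None,fx=6,fy=6,interpolation=cv2.INTER_CUBIC))
H=st(.05,.09)
# push path: knob at joint angle q, TCP offset d behind tangentially
o=bot.get_obs()
for q,d in[(.77,.028),(.58,.024),(.39,.024),(.2,.024),(.1,.023),(0,.0215)]:
    a=np.pi+.126-q; u=np.array([np.cos(a),np.sin(a)]); t=np.array([-u[1],u[0]])
    p=H+.118*u-d*t; print(q,row([*p,.068],down(np.arctan2(-t[1],-t[0]))),p.round(4))
E
```

```text
clock: 2.22
eef_pos: [0.4726, 0.139, 0.0649]
tool_rot: [0.231, 0.973, -0.002, -0.004]
ft_force: [-0.5, -0.0, 0.2]
grip_width: -0.0001
grasp_force: 0.0
0.77 [-0.0032, -0.0029, 0.1772, 0.005, -0.0225, -0.0006] [0.4602 0.1218]
0.58 [-0.0029, -0.0032, -0.0128, 0.0121, -0.0483, -0.0005] [0.4423 0.1019]
0.39 [-0.0026, -0.0034, -0.2028, 0.0142, -0.0711, -0.0005] [0.4301 0.0825]
0.2 [-0.0023, -0.0037, -0.3928, 0.012, -0.0938, -0.0004] [0.4219 0.0612]
0.1 [-0.0021, -0.0038, -0.4928, 0.0086, -0.1064, -0.0004] [0.4192 0.0485]
0 [-0.0019, -0.0039, -0.5928, 0.0037, -0.1189, -0.0004] [0.418  0.0351]
```

View pics/side1.png

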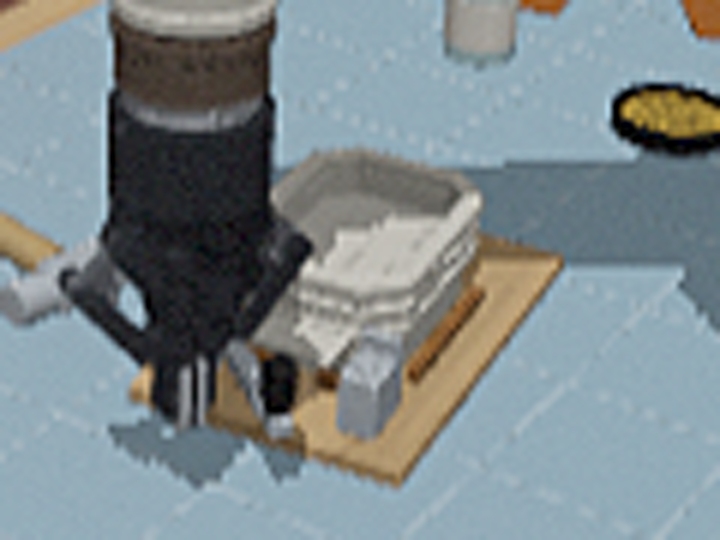

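The closed fingers at (190,400) are behind the knob at (280,385), and nothing has been disturbed. Now I push along the arc.

```bash
python3 jog.py '[0, 0, 0.1, 0.004, -0.018, 0, 0, 0, 0, 0.1, 0.007, -0.03, 0, 0, 0, 0, 0.04, 0.010, -0.04, 0, 0, 0, 0, -0.04, 0.0125, -0.05, 0, 0, 0, 0, -0.12, 0.0135, -0.06, 0, 0, 0, 0, -0.2, 0.014, -0.07, 0, 0, 0, 0, -0.28, 0.0135, -0.08, 0, 0, 0, 0, -0.36, 0.012, -0.09, 0, 0, 0, 0, -0.39, 0.012, -0.094, 0, 0, 0, 0, -0.39, 0.012, -0.094, 0, 0]'
python3 - <<'E'
from h import *
H=st(.05,.09)
for q,d in[(.1,.023),(0,.0215)]:
    a=np.pi+.126-q; u=np.array([np.cos(a),np.sin(a)]); t=np.array([-u[1],u[0]])
    p=H+.118*u-d*t; print(q,row([*p,.068],down(np.arctan2(-t[1],-t[0]))),p.round(4))
E
```

```text
clock: 3.52
eef_pos: [0.4242, 0.0613, 0.0698]
tool_rot: [0.038, 0.999, 0.0, 0.001]
ft_force: [0.8, 1.0, -0.7]
grip_width: 0.0002
grasp_force: 0.0
0.1 [0.0005, 0.0029, -0.1027, 0.004, -0.0131, 0.0018] [0.4192 0.0485]
0 [0.0004, 0.0029, -0.2027, 0.0042, -0.0266, 0.0018] [0.418  0.0351]
```

```bash
python3 jog.py '[0, 0, -0.06, 0.003, -0.007, 0, 0, 0, 0, -0.1, 0.004, -0.013, 0, 0, 0, 0, -0.15, 0.004, -0.019, 0, 0, 0, 0, -0.2, 0.004, -0.023, 0, 0, 0, 0, -0.2, 0.004, -0.026, 0, 0, 0, 0, -0.2, 0.004, -0.028, 0, 0, 0, 0, -0.2, 0.004, -0.028, 0, 0]'
python3 - <<'E'
from h import *
import cv2
im=cv2.cvtColor(bot.camera("side"),cv2.COLOR_RGB2BGR)[165:255,230:350]
cv2.imwrite("pics/side2.png",cv2.resize(im,None,fx=6,fy=6,interpolation=cv2.INTER_CUBIC))
print(row([*st(-.068,.09+.0205),.068],down(1.571+.126)))
E
```

```text
clock: 4.4
eef_pos: [0.4172, 0.0336, 0.0684]
tool_rot: [-0.061, 0.998, -0.0, 0.0]
ft_force: [-0.7, 0.2, -0.1]
grip_width: 0.0004
grasp_force: 0.0
[-0.0003, -0.0, -0.0035, -0.001, 0.0002, 0.0003]
```

View pics/side2.png

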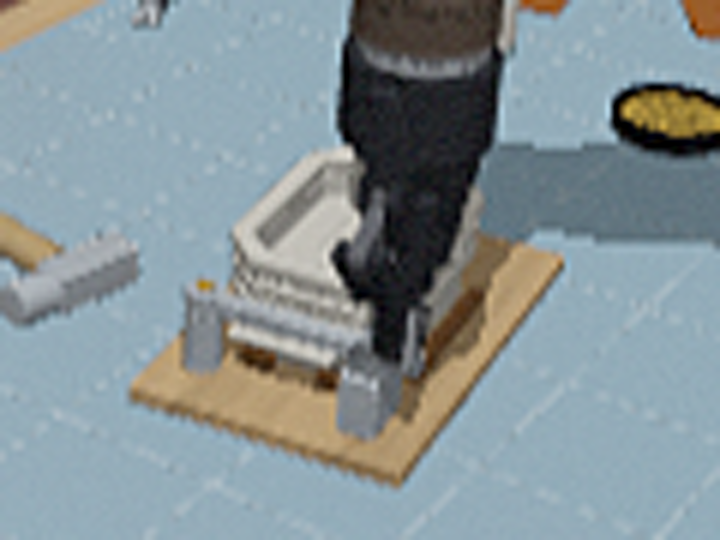

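The bar now lies over the ear, with its tip near the catch post at (375,350). The force is about 0, so I'll push a little further to feel for the stop.

```bash
for i in 1 2 3; do python3 jog.py '[0, 0, 0, 0, -0.001, 0, 0, 0, 0, 0, 0, -0.002, 0, 0]' | grep -E "eef|ft_f"; done
```

```text
eef_pos: [0.4173, 0.032, 0.0682]
ft_force: [0.2, -0.3, -0.2]
eef_pos: [0.4174, 0.0309, 0.0683]
ft_force: [-1.0, 6.4, 0.5]
eef_pos: [0.4173, 0.0307, 0.0683]
ft_force: [-2.2, 11.2, 1.3]
```

The force reached 11 N with no further travel, well above the 4 N catch, so the bar is at its stop. I'll back off, go up and move over corner nr.

```bash
python3 jog.py '[0, 0, 0, 0, 0.02, 0, 0, 0, 0, 0, 0, 0.03, -0.02, 0, 0, 0, 0, 0, 0.03, -0.07, 0, 0, 0, 0, 0, 0.03, -0.12, 0]'|grep -E "clock|eef|ft_f"; python3 -c "
from h import *
print(st(-.04,-.06),row([*st(-.04,-.06),.19],down(.911)))"
```

```text
clock: 5.7
eef_pos: [0.4138, 0.0574, 0.1894]
ft_force: [1.2, 0.1, 0.6]
[ 0.46735711 -0.13155102] [-0.0015, -0.0004, 0.7833, -0.0299, -0.1941, -0.0004]
```

```bash
python3 jog.py '[0, 0, 0.18, -0.007, -0.05, 0, 0.04, 0, 0, 0.36, -0.015, -0.1, 0, 0.04, 0, 0, 0.54, -0.022, -0.15, 0, 0.04, 0, 0, 0.72, -0.03, -0.19, 0, 0.04, 0, 0, 0.783, -0.03, -0.194, 0, 0.04, 0, 0, 0.783, -0.03, -0.194, 0, 0.04, 0, 0, 0.783, -0.03, -0.194, 0, 0.04]'
python3 - <<'E'
from h import *
import cv2,pickle
o=bot.get_obs();c=bot.calibration("wrist");im=bot.camera("wrist")
pickle.dump(c,open("wc.pkl","wb"))
V=np.array([(-55,-53),(-33,-75),(33,-75),(55,-53),(55,53),(33,75),(-33,75),(-55,53)])/1e3
print(o["eef_pos"],o["grip_width"]);print(proj("wrist",[[*st(*v),.079] for v in V],c).round(0).tolist(),(-c["R"].T@c["t"]).round(3))
cv2.imwrite("pics/w1.png",cv2.resize(cv2.cvtColor(im,cv2.COLOR_RGB2BGR),None,fx=1.5,fy=1.5,interpolation=cv2.INTER_CUBIC))
E
```

```text
clock: 6.58
eef_pos: [0.4675, -0.131, 0.1882]
tool_rot: [0.323, 0.946, -0.0, -0.0]
ft_force: [-0.0, -0.0, 0.3]
grip_width: 0.0398
grasp_force: 0.0
[ 0.4675457  -0.13095421  0.18821886] 0.03982666080317629
[[249.0, 177.0], [249.0, 210.0], [299.0, 256.0], [331.0, 256.0], [423.0, 180.0], [429.0, 144.0], [380.0, 86.0], [342.0, 86.0]] [ 0.409 -0.085  0.332]
```

View pics/w1.png

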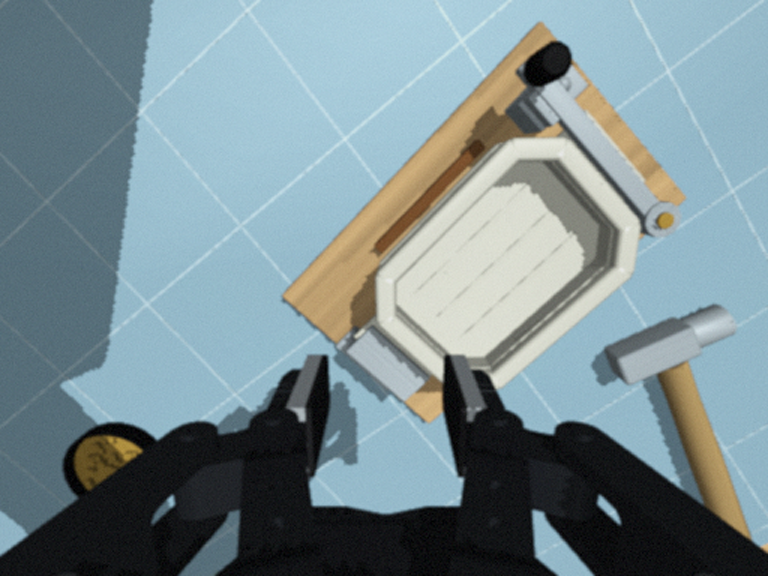

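The wrist view shows the bar shut. Rim vertices are nr (378,277)/(378,318), fr (447,380)/(497,388), fl (633,268)/(640,228), nl (565,140)/(513,140). I'll refit using all three views.

```bash
cat >> fit.py <<'E'
import pickle
print("----")
wc=pickle.load(open("wc.pkl","rb"))
Wp=px([(378,277),(378,318),(447,380),(497,388),(633,268),(640,228),(565,140),(513,140)],1.5,0)
def fw(p):return (proj("w",W(p,V),wc)-Wp).ravel()
for g in(lambda p:fw(p)/1.5,lambda p:np.r_[fw(p)/1.5,f(p)]):
    q=least_squares(g,r.x,loss="soft_l1");print(q.x.round(4),fw(q.x).round(1).tolist())
p=q.x;print("nr",W(p,np.array([[-.04,-.06]])),"ang",p[2]+np.pi/4)
E
python3 fit.py|sed -n '/----/,$p'
```

```text
----
[ 0.505  -0.0685  0.1254  0.0718] [-0.1, -3.9, -0.0, 1.1, 1.7, 4.5, 0.1, -0.8, -2.0, 5.3, -0.9, -2.4, 2.4, -0.1, -0.4, -0.1]
[ 0.5027 -0.0686  0.1265  0.0764] [-1.9, -4.5, -1.7, 1.1, 1.0, 5.3, -0.0, -0.1, -0.5, 4.6, 0.7, -3.8, 3.0, -2.6, -0.5, -2.6]
nr [[ 0.4706206  -0.13316428  0.07644344]] ang 0.9118874165262916
```

```bash
python3 -c "
from h import *
print(row([.4695,-.1327,.058],down(.912)))"
```

```text
[-0.0003, -0.0001, 0.0005, -0.0027, -0.0003, 0.1303]
```

```bash
python3 jog.py '[0, 0, 0, -0.003, 0, 0.05, 0.04, 0, 0, 0, -0.003, 0, 0.09, 0.04, 0, 0, 0, -0.003, 0, 0.115, 0.04, 0, 0, 0, -0.003, 0, 0.13, 0.04, 0, 0, 0, -0.003, 0, 0.13, 0.04]'
python3 - <<'E'
from h import *
import cv2
for n,(x,y,w,h) in {"side":(230,165,120,90),"scene":(168,150,112,84)}.items():
    im=cv2.cvtColor(bot.camera(n),cv2.COLOR_RGB2BGR)[y:y+h,x:x+w]
    cv2.imwrite(f"pics/g_{n}.png",cv2.resize(im,(400,300),interpolation=cv2.INTER_CUBIC))
w=cv2.cvtColor(bot.camera("wrist"),cv2.COLOR_RGB2BGR)
m=np.hstack([cv2.imread("pics/g_side.png"),cv2.resize(w,(400,300))])
cv2.imwrite("pics/g1.png",np.vstack([m,np.hstack([cv2.imread("pics/g_scene.png"),cv2.resize(w[180:330,150:350],(400,300))])]))
E
```

```text
clock: 7.25
eef_pos: [0.4696, -0.1324, 0.0577]
tool_rot: [0.323, 0.946, -0.0, -0.001]
ft_force: [-0.3, -0.7, -0.1]
grip_width: 0.0401
grasp_force: 0.0
```

View pics/g1.png

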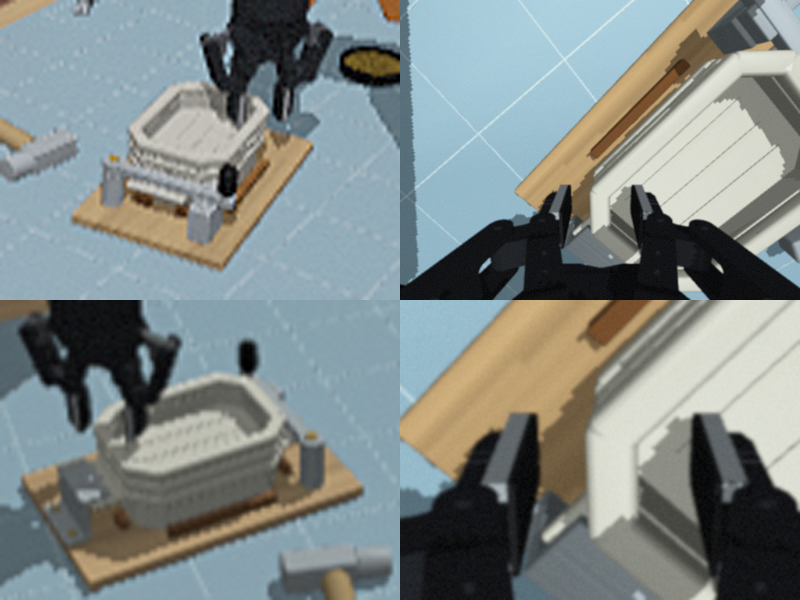

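The rim is centred between the pads: in the lower-right crop the pads are at 540 and 690 and the rim at 588–638. I'll close the fingers.

```bash
python3 jog.py '[0, 0, 0, 0, 0, 0, 0.005, 0, 0, 0, 0, 0, 0, 0.005, 0, 0, 0, 0, 0, 0, 0.005, 0, 0, 0, 0, 0, 0, 0.005, 0, 0, 0, 0, 0, 0, 0.005, 0, 0, 0, 0, 0, 0, 0.005]'
```

```text
clock: 8.15
eef_pos: [0.4715, -0.1336, 0.0595]
tool_rot: [0.324, 0.946, -0.0, 0.002]
ft_force: [0.5, -1.3, 6.0]
grip_width: 0.0113
grasp_force: 56.3
```

```bash
python3 jog.py '[0.015, 0, 0, 0, 0, -0.002, 0.005, 0.035, 0, 0, 0, 0, -0.005, 0.005, 0.055, 0, 0, 0, 0, -0.008, 0.005, 0.075, 0, 0, 0, 0, -0.011, 0.005, 0.095, 0, 0, 0, 0, -0.014, 0.005, 0.11, 0, 0, 0, 0, -0.016, 0.005, 0.125, 0, 0, 0, 0, -0.018, 0.005, 0.125, 0, 0, 0, 0, -0.018, 0.005]'
python3 - <<'E'
from h import *
import cv2
L=[]
for n,(x,y,w,h) in {"side":(250,178,88,66),"scene":(178,160,88,66)}.items():
    im=cv2.cvtColor(bot.camera(n),cv2.COLOR_RGB2BGR)[y:y+h,x:x+w]
    L.append(cv2.resize(im,(400,300),interpolation=cv2.INTER_CUBIC))
cv2.imwrite("pics/p1.png",np.hstack(L))
E
```

```text
clock: 9.15
eef_pos: [0.4704, -0.133, 0.0766]
tool_rot: [0.323, 0.944, -0.059, -0.02]
ft_force: [1.1, -2.1, 1.3]
grip_width: 0.0112
grasp_force: 56.1
```

View pics/p1.png

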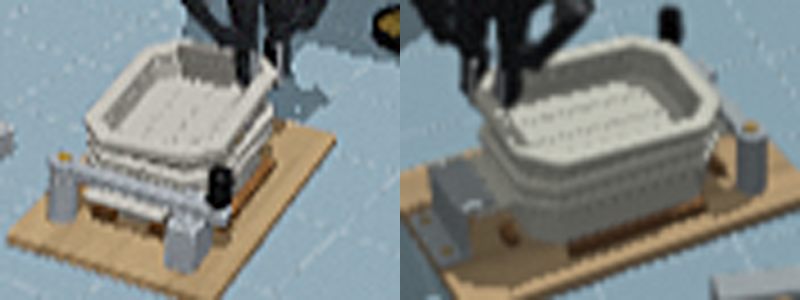

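The tray is tilted with nr up about 17 mm, while fl (near the hinge post) still sits in the nest. I'll tilt slightly more for margin, hold, then lift.

```bash
python3 jog.py '[0.015, 0, 0, 0, 0, -0.002, 0.005, 0.03, 0, 0, 0, 0, -0.0043, 0.005, 0.03, 0, 0, 0, 0, -0.0043, 0.005, 0.03, 0, 0, 0, 0, -0.0043, 0.005]'; python3 -c "
from h import *
o=bot.get_obs();d=R.from_quat(o['tool_rot']).inv()
print(d.apply([0,0,.1]),row([*(o['eef_pos']+[0,0,.12]),][:3],down(.912)))"
```

```text
clock: 9.75
eef_pos: [0.4702, -0.1323, 0.0804]
tool_rot: [0.323, 0.943, -0.073, -0.025]
ft_force: [0.9, -0.9, 1.3]
grip_width: 0.0116
grasp_force: 56.5
[ 7.52122346e-05 -1.54445567e-02 -9.88001013e-02] [-0.1551, -0.0008, -0.0006, 0.0001, -0.0185, -0.1186]
```

```bash
python3 jog.py '[0, 0, 0, 0, -0.0005, -0.003, 0.005, 0, 0, 0, 0, -0.001, -0.006, 0.005, 0, 0, 0, 0, -0.0014, -0.009, 0.005, 0, 0, 0, 0, -0.0019, -0.012, 0.005, 0, 0, 0, 0, -0.0025, -0.016, 0.005, 0, 0, 0, 0, -0.003, -0.02, 0.005, 0, 0, 0, 0, -0.0047, -0.03, 0.005, 0, 0, 0, 0, -0.0062, -0.04, 0.005]'; python3 jog.py '[-0.02, 0, 0, 0, -0.003, -0.02, 0.005, -0.05, 0, 0, 0, -0.006, -0.04, 0.005, -0.09, 0, 0, 0, -0.009, -0.06, 0.005, -0.13, 0, 0, 0, -0.012, -0.075, 0.005, -0.155, 0, 0, 0, -0.012, -0.08, 0.005, -0.155, 0, 0, 0, -0.012, -0.08, 0.005, -0.155, 0, 0, 0, -0.012, -0.08, 0.005, -0.155, 0, 0, 0, -0.012, -0.08, 0.005]'
python3 - <<'E'
from h import *
import cv2
L=[]
for n,(x,y,w,h) in {"side":(232,140,120,120),"scene":(160,120,120,120)}.items():
    im=cv2.cvtColor(bot.camera(n),cv2.COLOR_RGB2BGR)[y:y+h,x:x+w]
    L.append(cv2.resize(im,(400,400),interpolation=cv2.INTER_CUBIC))
cv2.imwrite("pics/p2.png",np.hstack(L))
E
```

```text
clock: 10.75
eef_pos: [0.4706, -0.1325, 0.1219]
tool_rot: [0.323, 0.943, -0.073, -0.025]
ft_force: [-0.2, -0.5, -1.3]
grip_width: 0.0114
grasp_force: 56.4
clock: 11.75
eef_pos: [0.4705, -0.1318, 0.2011]
tool_rot: [0.324, 0.946, -0.0, -0.001]
ft_force: [0.1, 0.4, -1.6]
grip_width: 0.0114
grasp_force: 56.4
```

View pics/p2.png

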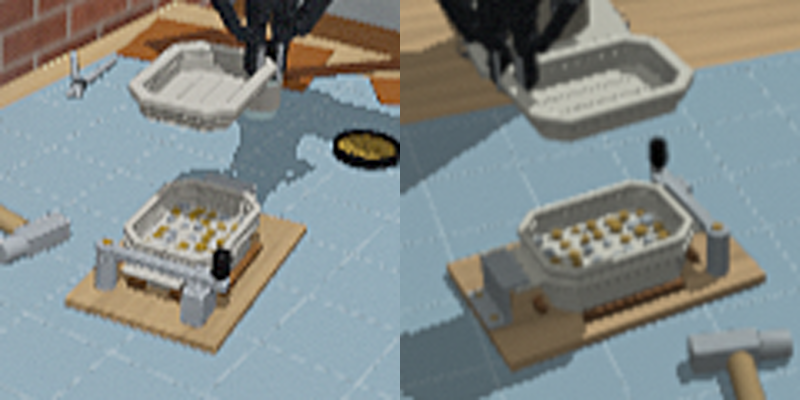

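The tray is up and looks roughly level, with the bar shut and the lower trays in place. I've used all 10 pictures, so I'll check numerically whether it slipped in the hand, comparing wrist-view rim features with those at the grasp.

Run:
```python
from h import *
import cv2
C={n:bot.calibration(n) for n in("scene","side","wrist")}
now=cv2.resize(cv2.cvtColor(bot.camera("wrist"),cv2.COLOR_RGB2GRAY),(400,300))
ref=cv2.cvtColor(cv2.imread("pics/g1.png")[:300,400:],cv2.COLOR_BGR2GRAY)
m=np.zeros_like(ref); m[50:230,190:]=255
p=cv2.goodFeaturesToTrack(ref,60,.02,6,mask=m)
q,s,_=cv2.calcOpticalFlowPyrLK(ref,now,p,None,winSize=(21,21),maxLevel=4)
b,s2,_=cv2.calcOpticalFlowPyrLK(now,ref,q,None,winSize=(21,21),maxLevel=4)
ok=(s.ravel()>0)&(np.linalg.norm((b-p)[:,0],axis=1)<.7)
for a,c in zip(p[ok][:,0],(q-p)[ok][:,0]): print(a.astype(int),c.round(1),end="; ")
# silhouette fit: off-white tray mask in scene & side vs convex hull of tilted tray
from scipy.optimize import minimize
V=np.array([(-55,-53),(-33,-75),(33,-75),(55,-53),(55,53),(33,75),(-33,75),(-55,53)])/1e3
T=np.r_[np.c_[V,np.full(8,0.)],np.c_[V,np.full(8,-.01)],np.c_[V*.88,np.full(8,-.028)]]
o=bot.get_obs();top=o["eef_pos"]+[0,0,.02]
M={}
for n in("scene","side"):
    im=bot.camera(n);hs=cv2.cvtColor(im,cv2.COLOR_RGB2HSV);M[n]=((hs[...,1]<45)&(hs[...,2]>95)).astype(np.uint8)
def cost(v):
    Rt=R.from_euler("xyz",[v[0],v[1],.126]);c=0
    X=Rt.apply(T-[-.04,-.06,0])+top+[v[2],v[3],v[4]]
    for n in M:
        h=np.zeros(M[n].shape,np.uint8);P=proj(n,X,C[n]);cv2.fillConvexPoly(h,cv2.convexHull((P*16).astype(np.int32)),1,shift=4)
        bb=np.zeros_like(h);y0,x0=P.min(0)[::-1].astype(int)-12;y1,x1=P.max(0)[::-1].astype(int)+6;bb[y0:y1,x0:x1]=1
        c+=1-(h&M[n]).sum()/((h|M[n])&bb).sum()
    return c+20*(v[2]**2+v[3]**2+v[4]**2)*10
best=min(((cost([a,b,0,0,z]),a,b,z) for a in np.arange(-.4,.41,.05) for b in np.arange(-.4,.41,.05) for z in(-.005,0,.005)))
print("\nsil",np.round(best,3),cost([0,0,0,0,0]))
r=minimize(cost,[best[1],best[2],0,0,best[3]],method="Nelder-Mead",options=dict(initial_simplex=np.array([best[1],best[2],0,0,best[3]])+np.r_[np.zeros((1,5)),np.diag([.05,.05,.004,.004,.004])]));print(r.x.round(3),r.fun)
```

```text
[287 225] [-31.6  -2.4]; [318 226] [-14.1   7.5]; [342 109] [-3.4 -4. ]; [355 125] [-5.8 -8.5]; [383 168] [-1.7 -6.4]; [324  99] [-4.5 -2.6]; [381 175] [-1.6 -5.8]; [194 176] [ 4.7 -5.5]; [334  99] [-2.8 -3.1]; [254 196] [-24.4  -1.6]; [384 162] [-1.7 -6.7]; [250 212] [-27.1  -5.4]; [361 129] [-5.8 -8.5]; [281 223] [-31.   -2.6]; [374  76] [-4.1 -4.9]; [268 216] [-27.5  -1.2]; [191 193] [ 1.6 -1.8]; [353  77] [-4.2 -4.4]; [342  76] [-3.5 -4.2]; [385  74] [-3.9 -5. ]; 
sil [ 0.727 -0.     0.05   0.   ] 0.7426740961325707
[ 0.027  0.034 -0.006  0.001 -0.001] 0.6727743646658624
```

Both checks put the tray within about 0.05 rad of level, with its underside near 0.19 m. Handing in.

```bash
python3 -c "
from workcell import bot
o=bot.get_obs();print(o['clock'],o['grasp_force'],abs(o['joint_vel']).max());print(bot.job_done())"
```

```text
12.0 56.39317324896297 0.0018836562833696767
the job is handed in; nothing more can be done
None
```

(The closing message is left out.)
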